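# Find the loose terminal bolt and hold its cap open

## Robot

A 7-joint arm with a two-finger parallel gripper is mounted at the origin on the work surface. World frame = base frame: x ahead of the robot, y to its left, z up, the work surface at z = 0. Lengths are in mm, angles in rad, forces in N, time in s.
With the tool pointing down it reaches from about 400 to 900 mm from the base axis. Payload 5.5 kg.
Tool frame: the origin (TCP) lies on the centre line of the jaws, within the pads' length; the fingertips stand 8 mm ahead of it and the grasp point (between the pads) lies 11 mm behind it (tip_extent is the distance from the TCP to the fingertips, in mm); x points along the fingers, y is the direction in which the jaws open and shut, and the axes are right-handed (so a half turn about x gives the same grasp; the last joint's range is limited). The gripper opens to 92 mm and grips with 3 to 60 N. Pads are 19 mm wide; open, the fingers measure 130 mm over their backs; the gripper's body (75 mm by 190 mm) begins 47 mm behind the grasp point.
Start: joints at [1.472, 0.501, -0.427, 1.55, 0.221, 1.138, -0.21], TCP at [230.106, -607.907, 204.929] pointing down, gripper open.
Joint ranges: [-2.88, 2.88], [-0.31, 2.03], [-1.54, 1.56], [0.2, 2.42], [-1.41, 4.55], [0.19, 2.02], [-2.57, 2.57]. Speed limits (rad/s): [2.57, 2.57, 3.14, 3.14, 3.14, 3.14, 3.14].

## Interface

Orientations are given as [roll, pitch, yaw] about the fixed x, y, z axes, in that order (R = Rz(yaw) Ry(pitch) Rx(roll)).
In Python, from station import * gives the robot as it stands.
- The arm moves only by the shell command python3 -m handwheel 'ROWS' [FORCE]. ROWS is text: rows parted by semicolons, each of 7 numbers parted by spaces: the finger opening in mm, from 0 to 91.8, then the shift along the world's x, y, z in units of 0.03 m (1.0 is 0.03 m), then the turn, a rotation vector about the world's x, y, z in units of 4 degrees (1.0 is 4 degrees). A call has 1 to 10 rows; each row shifts and turns the commanded pose from where the row before left it; what a row does not reach is not made up. A row lasts 1/10 s, in which the tool goes at most 50 mm and 8.59 degrees, less where a joint would pass 70% of its speed; a pose out of reach is approached as far as the arm can. A call with a number of a shift or a turn outside -1 to 1 is refused whole. A call with a gripper value outside its range is refused whole. The fingers move at their own pace and stop on an object; FORCE is the grip in N (left out, the last holds). Time passes only in rows, so rows that do not move let the fingers close. It gives the time, the measured TCP pose, the force and the opening at its end, in the units of the state.
- get_state(): the state, without advancing time (a new reading comes with each control period).
- read_camera(name): name is "scene" or "top" or "wrist"; returns the picture (400x640x3 uint8, red, green, blue); there is no depth.
- camera_params(name): a dict with "fx", "fy", "cx", "cy" (pixels), "dist_coeffs" ([k1, k2, p1, p2, k3] as OpenCV has them; the pictures are not rectified), "world_from_camera" (4x4, takes a point from camera to world coordinates). Camera axes: x right, y down, z forward; pixel columns grow to the right and rows downward; lengths in mm; the calibration is good to about 2 mm. A picture is of the moment at which its call begins: read the wrist's pose just before it. camera_params takes no time and is no camera call; for the wrist camera it gives the pose at the moment of the call.
- job_done(): hands the job in, once; it reports no verdict.
The state is a dict: "clock": time; "joint_pos": joint angles; "dq": joint speeds; "joint_efforts": joint torques, N m; "position": TCP position; "orientation": TCP orientation; "ft_force": force on the tool from outside, world axes, zero at the start; "moment": the same for the moment, N m; "finger_gap": opening from 0.0 (shut) to 1.0 (fully open).
Only numpy, scipy, OpenCV 4.12 (cv2) and the standard library are available. Lean on these libraries where they do the work, as an engineer would, in place of code of your own. Each camera call takes 0.05 s, during which the arm holds its last target.

## Task

Make the opened power supply on the bench safe by pulling its sprung discharge bar up to the stop, keeping it there for a second and letting it go back home. Then tap the three terminal bolts from above, firmly enough that a loose one gives, until you find the loose one. Lift that bolt's hinged cap at least halfway open (45 degrees or more) with the fingers and finish while still holding it open; keep the other two caps shut and leave the reel, screwdriver and meter alone.

Things in the scene. Friction and masses are not known exactly. Their poses are not given: they have to be found in the camera images.
- post_a: One of three like black terminal posts, fixed: block 104 (x) x 52 (y) x 40 mm high. Origin: centre of the underside, on the plate 10 mm above the bench; +x runs from its bolt (at x = -34 mm) to its hinged cap, z up. The posts and pull_post stand in any order in one row along y, 80 mm apart, same yaw. One post's bolt is loose; which one is not told and cannot be seen beforehand.
- bolt_a_top (a point): Centre of the top face of the hex bolt of post_a: steel head about 20 mm across, 14 mm high, top 64 mm above the post's underside (24 mm above the block). A tight bolt gives less than 1.5 mm. The loose one slides 6 mm down under a push of about 2 N, then stops, and stays down; this point moves along.
- cap_a (a joint): Hinge of the grey cap (60 x 48 x 5 mm, 40 g) of post_a, rad: 0 shut, up to 1.5 lifted. Hinge line along post y at x = -10 mm, 44.5 mm above the post's underside; the fin end (+x) swings up and over towards the bolt. A spring (0.03 N m shut, 0.1 N m wide open) and its weight shut it when let go.
- cap_a_grip (a point): Centre of the upright grip fin on cap_a, moves with it: 16 (post x) x 12 (post y) x 34 mm high. Cap shut: at post x = +38 mm, 68 mm above the post's underside; fin top at 80 mm, cap plate's upper face at 47 mm. From the hinge line it lies 48 mm along the plate and 23.5 mm square to it. Pinch it from above across the 12 mm.
- post_b: One of three like black terminal posts, fixed: block 104 (x) x 52 (y) x 40 mm high. Origin: centre of the underside, on the plate 10 mm above the bench; +x runs from its bolt (at x = -34 mm) to its hinged cap, z up. The posts and pull_post stand in any order in one row along y, 80 mm apart, same yaw. One post's bolt is loose; which one is not told and cannot be seen beforehand.
- bolt_b_top (a point): Centre of the top face of the hex bolt of post_b: steel head about 20 mm across, 14 mm high, top 64 mm above the post's underside (24 mm above the block). A tight bolt gives less than 1.5 mm. The loose one slides 6 mm down under a push of about 2 N, then stops, and stays down; this point moves along.
- cap_b (a joint): Hinge of the grey cap (60 x 48 x 5 mm, 40 g) of post_b, rad: 0 shut, up to 1.5 lifted. Hinge line along post y at x = -10 mm, 44.5 mm above the post's underside; the fin end (+x) swings up and over towards the bolt. A spring (0.03 N m shut, 0.1 N m wide open) and its weight shut it when let go.
- cap_b_grip (a point): Centre of the upright grip fin on cap_b, moves with it: 16 (post x) x 12 (post y) x 34 mm high. Cap shut: at post x = +38 mm, 68 mm above the post's underside; fin top at 80 mm, cap plate's upper face at 47 mm. From the hinge line it lies 48 mm along the plate and 23.5 mm square to it. Pinch it from above across the 12 mm.
- post_c: One of three like black terminal posts, fixed: block 104 (x) x 52 (y) x 40 mm high. Origin: centre of the underside, on the plate 10 mm above the bench; +x runs from its bolt (at x = -34 mm) to its hinged cap, z up. The posts and pull_post stand in any order in one row along y, 80 mm apart, same yaw. One post's bolt is loose; which one is not told and cannot be seen beforehand.
- bolt_c_top (a point): Centre of the top face of the hex bolt of post_c: steel head about 20 mm across, 14 mm high, top 64 mm above the post's underside (24 mm above the block). A tight bolt gives less than 1.5 mm. The loose one slides 6 mm down under a push of about 2 N, then stops, and stays down; this point moves along.
- cap_c (a joint): Hinge of the grey cap (60 x 48 x 5 mm, 40 g) of post_c, rad: 0 shut, up to 1.5 lifted. Hinge line along post y at x = -10 mm, 44.5 mm above the post's underside; the fin end (+x) swings up and over towards the bolt. A spring (0.03 N m shut, 0.1 N m wide open) and its weight shut it when let go.
- cap_c_grip (a point): Centre of the upright grip fin on cap_c, moves with it: 16 (post x) x 12 (post y) x 34 mm high. Cap shut: at post x = +38 mm, 68 mm above the post's underside; fin top at 80 mm, cap plate's upper face at 47 mm. From the hinge line it lies 48 mm along the plate and 23.5 mm square to it. Pinch it from above across the 12 mm.
- pull_post: The black block, like the posts (104 x 52 x 40 mm), that carries the sprung discharge pull instead of a bolt and cap. Origin: centre of the underside, 10 mm above the bench; same yaw as the posts. Fixed, in any of the four places.
- pull (a joint): Discharge pull, m: 0 home, grows as the bar is pulled straight up, 0.025 at its stop. The spring pulls back with about 4.5 N at home and 8.3 N at the stop (plus 1.2 N weight) and draws it home when it is let go.
- pull_grip (a point): Centre of the steel pull bar, moves with it: 38 (block x) x 14 (block y) x 24 mm high, on a 10 mm rod above the middle of pull_post. At home its centre is 66 mm above the block's underside, its lower face 14 mm above the block's top (8 mm above a low collar). Pinch it from above across the 14 mm.
- spool: Bystander: small grey reel, 52 mm across, 40 mm high, standing beyond the chassis. Origin: centre of the underside.
- driver: Bystander: screwdriver with black handle, 170 mm long, lying beyond the chassis. Origin: underside, about its middle.
- meter: Bystander: black hand-held meter, 85 x 150 x 36 mm, lying beside the chassis. Origin: centre of the underside.

How it is judged:
By the outcome, as a careful person would: the job done as asked, in the order asked, and still so for the second after the job is handed in, while the arm keeps its last pose, push and grip.
It also fails if it takes over 64 s, if anything falls off the work surface, if the arm or the gripper's body presses on something with over 40 N, if the wrist force passes 120 N, or if a joint passes its speed limit or range.

## Working session

There is one attempt and no reset: what is moved stays moved. The work goes in short steps, Python scripts to look and compute and a shell command to move; the robot and the scene stay as the last step left them, time stands still between calls to the robot, and variables do not carry over. Pictures are saved under pics/ and viewed, and the job is handed in when it is done.

```bash
ls; mkdir -p pics; python3 - <<'E'
from station import *
import cv2
s=get_state(); print(s)
for n in ("scene","top","wrist"):
    p=camera_params(n); print(n,p)
    cv2.imwrite(f"pics/{n}0.png",cv2.cvtColor(read_camera(n),cv2.COLOR_RGB2BGR))
E
```

```text
pics
{'clock': 0.0, 'joint_pos': array([ 1.47218184,  0.50182335, -0.42676911,  1.55145834,  0.22079615,
        1.13825466, -0.21033675]), 'dq': array([-0.00011626, -0.00050947, -0.00048587, -0.00033432,  0.00021034,
       -0.00103648, -0.00175873]), 'joint_efforts': array([ 7.86047895e-04, -5.66595840e+01, -5.81569612e+00, -2.79112709e+01,
       -6.85281632e-02,  3.08995717e-02,  2.11937800e-04]), 'position': array([ 229.77411043, -607.25206295,  203.88830135]), 'orientation': array([-1.60322906,  1.56890455,  1.90017685]), 'ft_force': array([-0.64009938,  0.17400805,  0.40043423]), 'moment': array([-0.05046486,  0.05683524,  0.00249686]), 'finger_gap': 0.9985979980690295}
scene {'fx': 376.10538306452685, 'fy': 376.10538306452685, 'cx': 321.0389561628893, 'cy': 200.03792211652564, 'dist_coeffs': array([0.00061057, 0.        , 0.        , 0.        , 0.        ]), 'world_from_camera': array([[ 1.10870897e-01,  5.11329510e-01, -8.52202896e-01,
         1.25097851e+03],
       [ 9.93693278e-01, -4.25637337e-02,  1.03740051e-01,
        -2.60419278e-01],
       [ 1.67724122e-02, -8.5
[... 558 characters left out ...]
62617088e-01, -9.86418226e-01,
         9.77036934e+02],
       [ 0.00000000e+00,  0.00000000e+00,  0.00000000e+00,
         1.00000000e+00]])}
wrist {'fx': 360.11003237933124, 'fy': 360.11003237933124, 'cx': 318.2576178845265, 'cy': 201.42867460919408, 'dist_coeffs': array([0.02501162, 0.        , 0.        , 0.        , 0.        ]), 'world_from_camera': array([[ 3.53458176e-01, -9.00133625e-01, -2.54611026e-01,
         2.98290103e+02],
       [-9.35445398e-01, -3.40995771e-01, -9.30794923e-02,
        -5.80604174e+02],
       [-3.03730210e-03,  2.71074420e-01, -9.62553600e-01,
         3.83785239e+02],
       [ 0.00000000e+00,  0.00000000e+00,  0.00000000e+00,
         1.00000000e+00]])}
```

View pics/scene0.png

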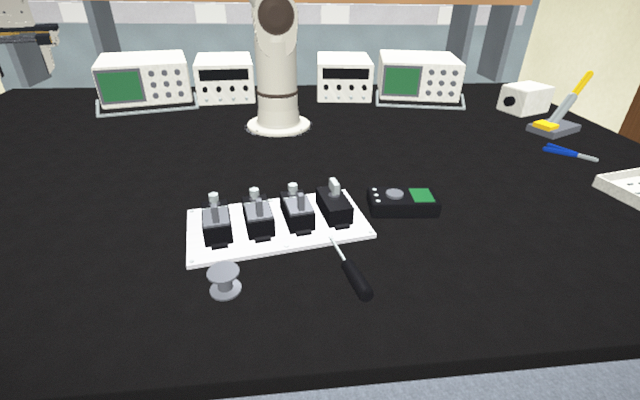

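View pics/top0.png

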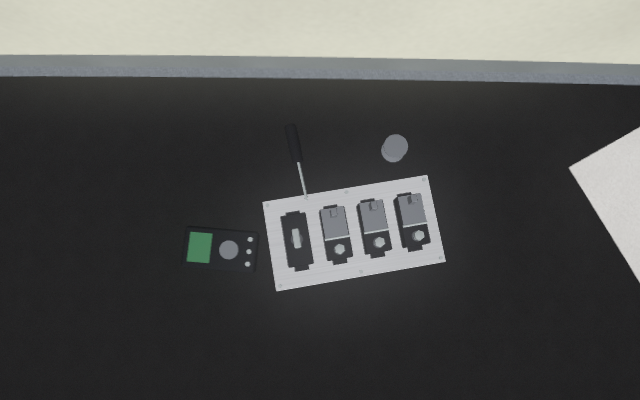

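View pics/wrist0.png

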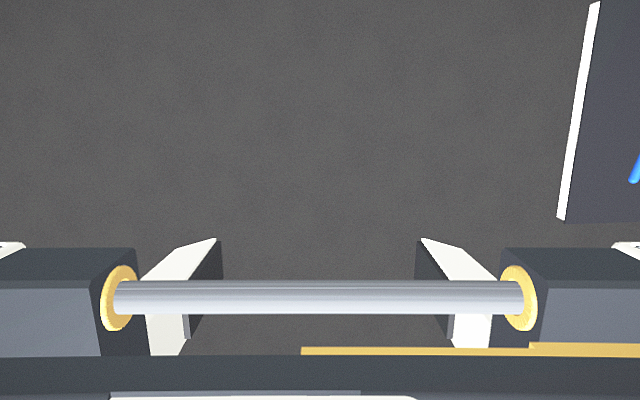

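Scene shows the white chassis with, left to right in the top picture, pull post (bar ≈(296,238)) and three posts with bolts ≈(340,249), (379,242), (419,235); meter to the left, driver and reel beyond. I'll zoom in for accurate pixels.

```bash
python3 - <<'E'
import cv2
im=cv2.imread("pics/top0.png")[165:300,255:455]
cv2.imwrite("pics/topz.png",cv2.resize(im,None,fx=4,fy=4,interpolation=cv2.INTER_CUBIC))
im=cv2.imread("pics/scene0.png")[165:270,180:380]
cv2.imwrite("pics/scenez.png",cv2.resize(im,None,fx=4,fy=4,interpolation=cv2.INTER_CUBIC))
E
```

```text
(no output)
```

View pics/topz.png

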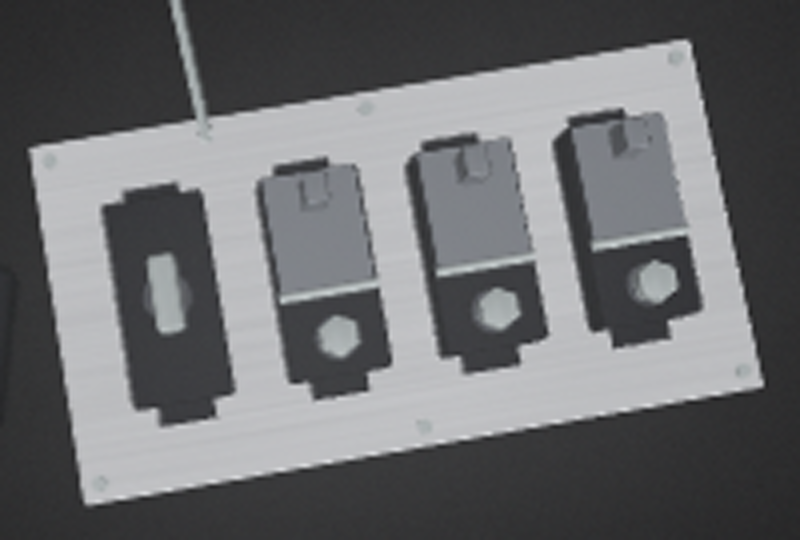

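View pics/scenez.png

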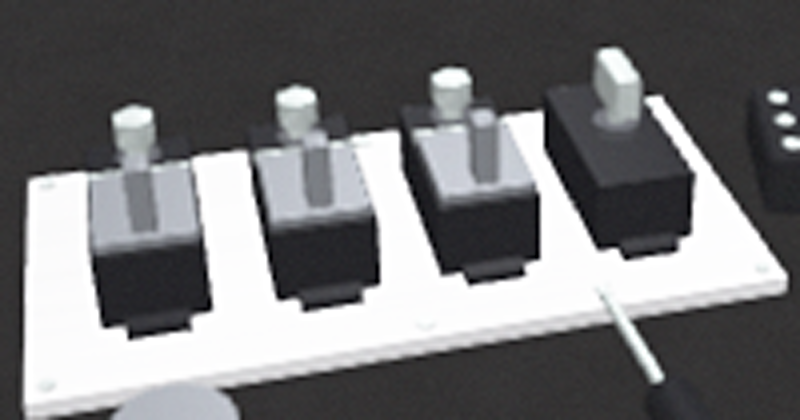

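```bash
cat > h.py <<'E'
import numpy as np, cv2
from station import *
def proj(n,P,p=None):
    p=p or camera_params(n); T=np.linalg.inv(p["world_from_camera"])
    K=np.array([[p["fx"],0,p["cx"]],[0,p["fy"],p["cy"]],[0,0,1]])
    P=np.atleast_2d(P).astype(float)
    return cv2.projectPoints(P,cv2.Rodrigues(T[:3,:3])[0],T[:3,3],K,p["dist_coeffs"])[0].reshape(-1,2)
def back(n,uv,z,p=None):
    p=p or camera_params(n); M=p["world_from_camera"]
    K=np.array([[p["fx"],0,p["cx"]],[0,p["fy"],p["cy"]],[0,0,1]])
    q=cv2.undistortPoints(np.array(uv,float).reshape(-1,1,2),K,p["dist_coeffs"]).reshape(-1,2)
    out=[]
    for a,b in q:
        d=M[:3,:3]@[a,b,1]; out.append(M[:3,3]+d*(z-M[2,3])/d[2])
    return np.array(out)
E
python3 - <<'E'
from h import *
from scipy.optimize import least_squares
tz=lambda L:[(255+(x+.5)/4-.5,165+(y+.5)/4-.5) for x,y in L]
sz=lambda L:[(180+(x+.5)/4-.5,165+(y+.5)/4-.5) for x,y in L]
# top z, in slot order from +y
T=dict(bolt=tz([(341,334),(502,308),(658,281)]),bar=tz([(166,292)]),fin=tz([(318,188),(478,161),(637,134)]))
S=dict(bolt=sz([(452,75),(297,93),(134,112)]),bar=sz([(619,68)]),fin=sz([(484,115),(316,138),(133,157)]))
for n,D in(("top",T),("scene",S)):
    for k,z in(("bolt",74),("bar",88),("fin",90)): print(n,k,back(n,D[k],z).round(1).tolist())
pt,ps=camera_params("top"),camera_params("scene")
def pts(v):
    x,y,a=v; c,s=np.cos(a),np.sin(a); f=lambda lx,ly,z:[x+c*lx-s*ly,y+s*lx+c*ly,z]
    return np.array([f(-34,-80*i,74) for i in(1,2,3)]+[f(0,0,88)]+[f(38,-80*i,90) for i in(1,2,3)])
def res(v,sep=False):
    P=pts(v[:3])
    a=proj("top",P,pt)-np.array(T["bolt"]+T["bar"]+T["fin"]); b=proj("scene",P,ps)-np.array(S["bolt"]+S["bar"]+S["fin"])
    return (a,b) if sep else np.r_[a.ravel(),b.ravel()]
v0=back("top",T["bar"],88)[0]
for nm,fn in(("both",res),("top",lambda v:res(v,1)[0].ravel()),("scene",lambda v:res(v,1)[1].ravel())):
    r=least_squares(fn,[v0[0],v0[1],.1]); print(nm,r.x, np.abs(r.fun).max())
r=least_squares(res,[v0[0],v0[1],.1])
print(res(r.x,1)[0].round(1).tolist(),res(r.x,1)[1].round(1).tolist()); print(pts(r.x).round(1).tolist())
E
```

```text
top bolt [[561.6, 22.9, 74.0], [574.6, -56.1, 74.0], [588.1, -133.5, 74.0]]
top bar [[580.6, 107.9, 88.0]]
top fin [[631.2, 34.8, 90.0], [644.9, -43.2, 90.0], [658.7, -121.7, 90.0]]
scene bolt [[557.4, 23.7, 74.0], [570.4, -55.7, 74.0], [583.4, -135.0, 74.0]]
scene bar [[582.6, 107.7, 88.0]]
scene fin [[628.4, 36.0, 90.0], [643.4, -42.8, 90.0], [653.5, -124.3, 90.0]]
both [5.80617143e+02 1.07957732e+02 1.66900415e-01] 1.235945594520416
top [5.80598278e+02 1.07843101e+02 1.71332036e-01] 0.4601393817429198
scene [5.79898970e+02 1.08084178e+02 1.55811011e-01] 0.6750889709942953
[[-0.3, 0.6], [-0.3, 0.5], [0.4, 0.6], [-0.0, -0.0], [-0.3, -0.1], [0.1, 0.1], [0.4, 0.4]] [[-0.1, 0.7], [0.0, 0.8], [0.1, 0.9], [-0.0, -0.5], [-0.2, 0.8], [-0.4, 0.4], [0.7, 1.2]]
[[560.4, 23.4, 74.0], [573.7, -55.5, 74.0], [587.0, -134.4, 74.0], [580.6, 108.0, 88.0], [631.4, 35.4, 90.0], [644.7, -43.5, 90.0], [658.0, -122.4, 90.0]]
```

```bash
cat >> h.py <<'E'
from scipy.spatial.transform import Rotation as R
YAW=0.168
def pose():
    s=get_state(); M=R.from_euler('xyz',s["orientation"]).as_matrix()
    return s,M
def report(tgt=None,yaw=YAW):
    s,M=pose()
    # desired: x down, y = +-(block y)
    best=None
    for sg in(1,-1):
        x=np.array([0,0,-1.]); y=sg*np.array([-np.sin(yaw),np.cos(yaw),0]); D=np.c_[x,y,np.cross(x,y)]
        rv=R.from_matrix(D@M.T).as_rotvec(degrees=True)
        if best is None or np.linalg.norm(rv)<np.linalg.norm(best): best=rv
    print("t",round(s["clock"],2),"pos",s["position"].round(1),"F",s["ft_force"].round(1),"gap",round(s["finger_gap"]*92,1),"turn units",(best/4).round(2))
    print("q",s["joint_pos"].round(2),"toolx",M[:,0].round(3),"tooly",M[:,1].round(3))
    if tgt is not None: print("shift units",((np.array(tgt)-s["position"])/30).round(3))
E
python3 -c "
from h import *
report([580.6,108,150])"
```

```text
t 0.15 pos [ 229.8 -607.4  204.1] F [-0.3  0.3 -0.3] gap 91.9 turn units [-0.02 -0.01 -2.78]
q [ 1.47  0.5  -0.43  1.55  0.22  1.14 -0.21] toolx [-0.     0.001 -1.   ] tooly [ 0.354 -0.935 -0.001]
shift units [11.692 23.846 -1.804]
```

```bash
python3 -m handwheel '40 0.9 0.6 0 0 0 -0.28;40 0.9 1 0 0 0 -0.28;40 0.9 1 0 0 0 -0.28;40 0.9 1 0 0 0 -0.28;40 0.9 1 0 0 0 -0.28;40 0.9 1 0 0 0 -0.28;40 0.9 1 0 0 0 -0.28;40 0.9 1 0 0 0 -0.28;40 0.9 1 0 0 0 -0.28;40 0.9 1 0 0 0 -0.28' 40; python3 -c "
from h import *
report([580.6,108,150])"
```

```text
clock: 1.15
position: [500.8, -318.6, 204.8]
orientation: [-0.265, 1.57, 3.042]
ft_force: [0.3, -0.0, -0.7]
finger_gap: 0.433
t 1.15 pos [ 500.8 -318.6  204.8] F [ 0.3 -0.  -0.7] gap 39.9 turn units [-0.   -0.01  0.04]
q [ 0.92  0.41 -0.52  1.7   0.23  1.09 -1.07] toolx [-0.  0. -1.] tooly [ 0.165 -0.986 -0.   ]
shift units [ 2.661 14.219 -1.825]
```

```bash
python3 -m handwheel '40 0.27 1 0 0 0 0;40 0.27 1 0 0 0 0;40 0.27 1 0 0 0 0;40 0.27 1 0 0 0 0;40 0.27 1 0 0 0 0;40 0.27 1 0 0 0 0;40 0.27 1 0 0 0 0;40 0.27 1 0 0 0 0;40 0.27 1 0 0 0 0;40 0.2 1 0 0 0 0'; python3 -m handwheel '40 0 1 0 0 0 0;40 0 1 0 0 0 0;40 0 1 0 0 0 0;40 0 0.9 0 0 0 0;40 0 0 0 0 0 0;40 0 0 0 0 0 0'; python3 - <<'E'
from h import *
report([580.6,108,68])
p=camera_params("wrist"); im=read_camera("wrist")
cv2.imwrite("pics/wrist1.png",im[:,:,::-1])
c,s_=np.cos(YAW),np.sin(YAW)
print(proj("wrist",[[580.6,108,88]],p))
E
```

```text
clock: 2.15
position: [579.1, -18.8, 204.7]
orientation: [-0.299, 1.571, 3.009]
ft_force: [1.0, -0.5, 0.4]
finger_gap: 0.434
clock: 2.75
position: [578.7, 97.6, 204.6]
orientation: [0.349, 1.57, -2.624]
ft_force: [0.1, -0.4, -0.3]
finger_gap: 0.44
t 2.75 pos [578.7  97.6 204.6] F [ 0.1 -0.4 -0.3] gap 40.5 turn units [ 0.   -0.01 -0.  ]
q [ 0.29  0.43 -0.65  1.71  0.29  1.1  -1.85] toolx [-0.001 -0.    -1.   ] tooly [ 0.167 -0.986  0.   ]
shift units [ 0.065  0.348 -4.555]
[[308.25745072 185.5112995 ]]
```

View pics/wrist1.png

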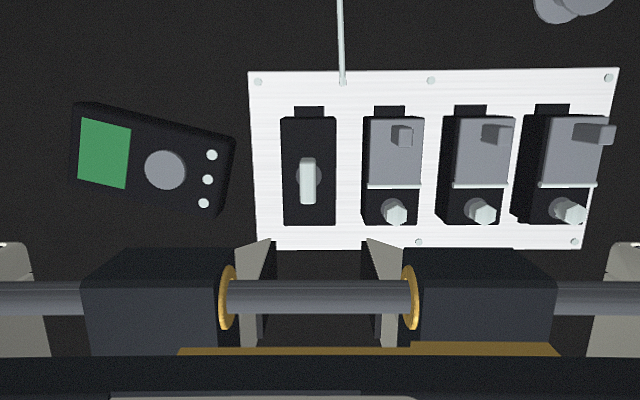

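```bash
python3 - <<'E'
from h import *
p=camera_params("wrist")
P=[[560.4, 23.4, 74.0], [573.7, -55.5, 74.0], [587.0, -134.4, 74.0], [580.6, 108.0, 88.0], [631.4, 35.4, 90.0], [644.7, -43.5, 90.0], [658.0, -122.4, 90.0]]
q=proj("wrist",P,p); print(q.round(1).tolist())
im=cv2.imread("pics/wrist1.png")[90:240,280:620]
im=cv2.resize(im,None,fx=2.3,fy=2.3,interpolation=cv2.INTER_CUBIC)
for u,v in q: cv2.drawMarker(im,(int((u-280)*2.3),int((v-90)*2.3)),(0,0,255),cv2.MARKER_CROSS,14,1)
cv2.imwrite("pics/wrist1z.png",im)
E
```

```text
[[395.7, 218.4], [484.7, 218.3], [575.2, 218.3], [306.5, 185.5], [404.9, 140.1], [504.8, 139.6], [607.0, 138.9]]
```

View pics/wrist1z.png

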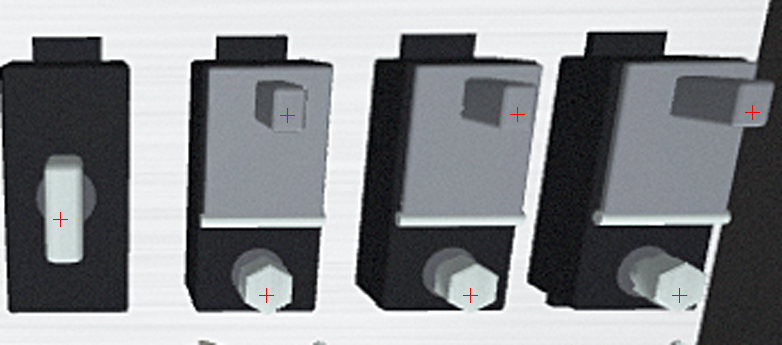

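```bash
python3 -m handwheel '40 0.09 0.33 0 0 0 0;40 0 0 -1 0 0 0;40 0 0 -1 0 0 0;40 0 0 -1 0 0 0;40 0 0 -0.5 0 0 0;40 0 0 0 0 0 0'; python3 - <<'E'
from h import *
report([581.5,107.7,70])
E
```

```text
clock: 3.4
position: [580.1, 106.0, 97.7]
orientation: [-0.015, 1.566, -2.991]
ft_force: [-0.9, 0.1, -0.1]
finger_gap: 0.436
t 3.4 pos [580.1 106.   97.7] F [-0.9  0.1 -0.1] gap 40.1 turn units [ 0.01 -0.06  0.04]
q [ 0.22  0.56 -0.59  1.79  0.38  0.92 -1.94] toolx [-0.004 -0.001 -1.   ] tooly [ 0.165 -0.986 -0.   ]
shift units [ 0.047  0.056 -0.922]
```

```bash
python3 -m handwheel '40 0.04 0.05 -0.5 0 0 0;40 0 0 -0.4 0 0 0;40 0 0 0 0 0 0;10 0 0 0 0 0 0;5 0 0 0 0 0 0;5 0 0 0 0 0 0;5 0 0 0 0 0 0' 40; python3 - <<'E'
from h import *
report([581.5,107.7,70])
cv2.imwrite("pics/w2.png",read_camera("wrist")[:,:,::-1])
E
```

```text
clock: 4.1
position: [583.3, 108.5, 73.5]
orientation: [2.995, 1.57, 0.02]
ft_force: [-0.5, 0.2, -0.2]
finger_gap: 0.134
t 4.1 pos [583.3 108.5  73.5] F [-0.5  0.2 -0.2] gap 12.3 turn units [-0.    0.01  0.02]
q [ 0.2   0.59 -0.58  1.8   0.41  0.87 -1.97] toolx [ 0.001  0.    -1.   ] tooly [ 0.165 -0.986  0.   ]
shift units [-0.061 -0.027 -0.116]
```

View pics/w2.png

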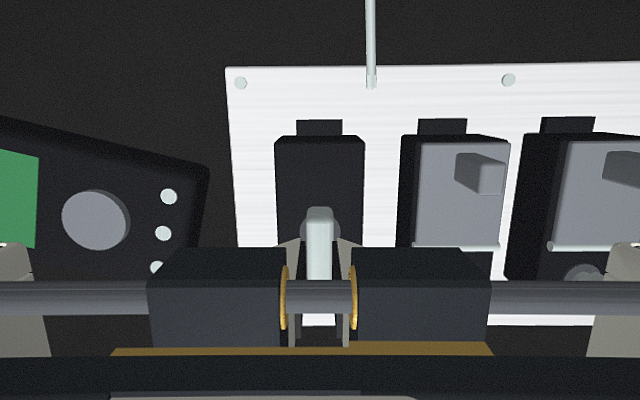

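The wrist view shows the bar between the pads, gap 12 mm and no side load. Pulling up.

```bash
python3 -m handwheel '5 0 0 0.25 0 0 0;5 0 0 0.25 0 0 0;5 0 0 0.15 0 0 0;5 0 0 0 0 0 0' 45; python3 -c "
from h import *
report()"
```

```text
clock: 4.55
position: [583.8, 108.7, 93.7]
orientation: [3.1, 1.569, 0.125]
ft_force: [0.7, -0.8, -0.5]
finger_gap: 0.056
t 4.55 pos [583.8 108.7  93.7] F [ 0.7 -0.8 -0.5] gap 5.2 turn units [-0.    0.03  0.02]
q [ 0.22  0.57 -0.59  1.79  0.39  0.9  -1.95] toolx [ 0.002  0.    -1.   ] tooly [ 0.166 -0.986  0.   ]
```

```bash
python3 - <<'E'
from h import *
cv2.imwrite("pics/w3.png",read_camera("wrist")[:,:,::-1])
im=read_camera("scene")[140:270,180:420]
cv2.imwrite("pics/s3.png",cv2.resize(im,None,fx=3.3,fy=3.3,interpolation=cv2.INTER_CUBIC)[:,:,::-1])
report()
E
```

```text
t 4.65 pos [583.1 108.4  92.7] F [-0.1  0.1 -0.8] gap 5.3 turn units [0.   0.01 0.03]
q [ 0.22  0.57 -0.59  1.79  0.39  0.9  -1.95] toolx [ 0.001 -0.    -1.   ] tooly [ 0.165 -0.986  0.   ]
```

View pics/w3.png

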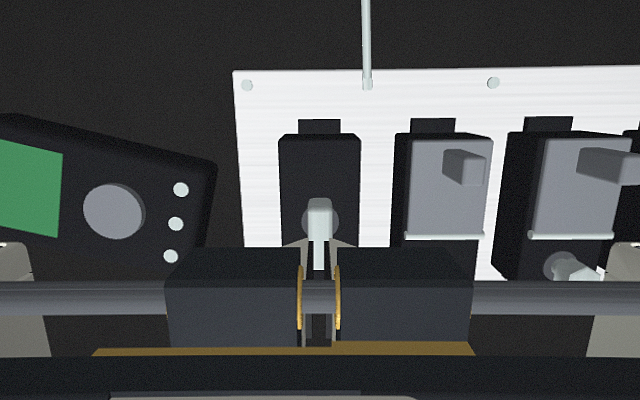

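View pics/s3.png

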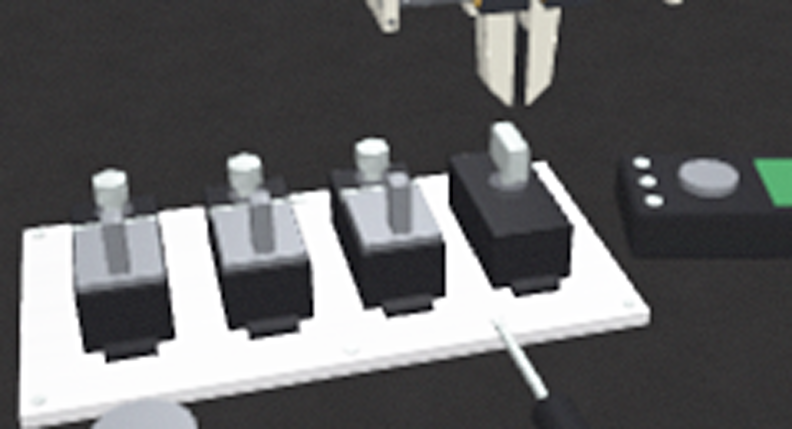

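```bash
python3 - <<'E'
from h import *
print(proj("scene",[[583.1,108.4,84.7],[583.1,108.4,92.7],[580.6,108,88]]).round(1))
print(proj("wrist",[[583.1,108.4,84.7],[580.6,108,88]]).round(1))
print(back("scene",[(337.6,170.3)],84.7), back("scene",[(337.6,170.3)],120))
print(camera_params("wrist")["world_from_camera"].round(2))
cv2.imwrite("pics/t3.png",read_camera("top")[:,:,::-1])
E
```

```text
[[334.7 183.1]
 [334.8 179.7]
 [334.4 181.1]]
[[320.8 236.6]
 [320.8 243.1]]
[[525.24817945 123.06708501  84.7       ]] [[595.79353849 111.07890875 120.        ]]
[[ 1.6000e-01 -9.5000e-01 -2.7000e-01  6.5509e+02]
 [-9.9000e-01 -1.6000e-01 -4.0000e-02  1.2165e+02]
 [-0.0000e+00  2.7000e-01 -9.6000e-01  2.7257e+02]
 [ 0.0000e+00  0.0000e+00  0.0000e+00  1.0000e+00]]
```

View pics/t3.png

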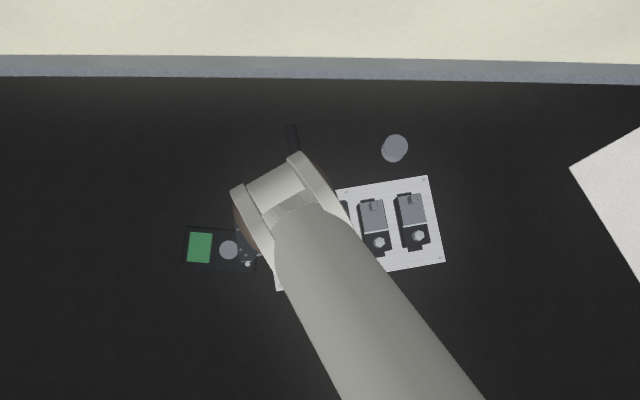

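```bash
python3 - <<'E'
from h import *
p=camera_params("wrist")
c,s=np.cos(YAW),np.sin(YAW); f=lambda lx,ly,z:[580.6+c*lx-s*ly,108+s*lx+c*ly,z]
P=[f(dx,dy,88) for dx in(-19,19) for dy in(-7,7)]+[f(38,-80,90),f(38,-160,90),f(-34,-160,74)]+[f(dx,dy-80*k,50) for k in (0,1,2) for dx in(-52,52) for dy in(-26,26)]
q=proj("wrist",P,p)
im=cv2.imread("pics/w3.png")
for u,v in q: cv2.drawMarker(im,(int(u),int(v)),(0,0,255),cv2.MARKER_CROSS,8,1)
cv2.imwrite("pics/w3m.png",im)
E
```

```text
(no output)
```

View pics/w3m.png

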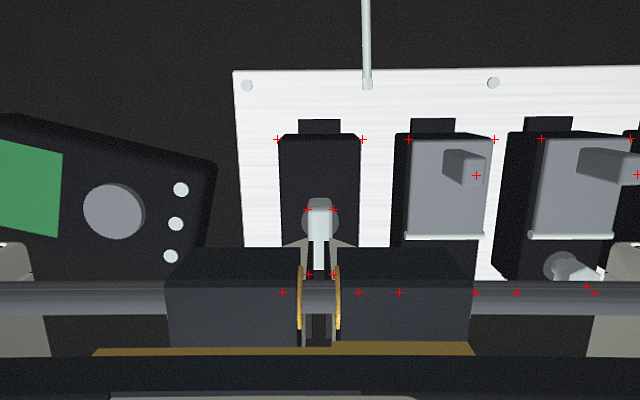

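```bash
python3 - <<'E'
import station; print([d for d in dir(station) if not d.startswith('_')])
from h import *
im=read_camera("scene"); cv2.imwrite("pics/s4.png",im[:,:,::-1])
cv2.imwrite("pics/s4z.png",cv2.resize(im[100:220,270:410],None,fx=5,fy=5,interpolation=cv2.INTER_CUBIC)[:,:,::-1])
im=cv2.imread("pics/w3.png")[180:360,260:380]
cv2.imwrite("pics/w3z.png",cv2.resize(im,None,fx=3.3,fy=3.3,interpolation=cv2.INTER_CUBIC))
E
```

```text
['Unreachable', 'camera_params', 'get_state', 'job_done', 'read_camera', 'tip_extent']
```

View pics/s4z.png

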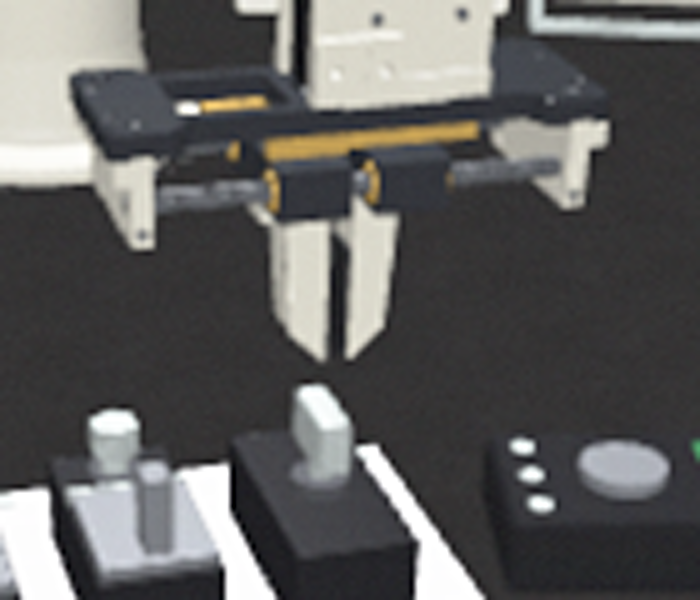

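View pics/w3z.png

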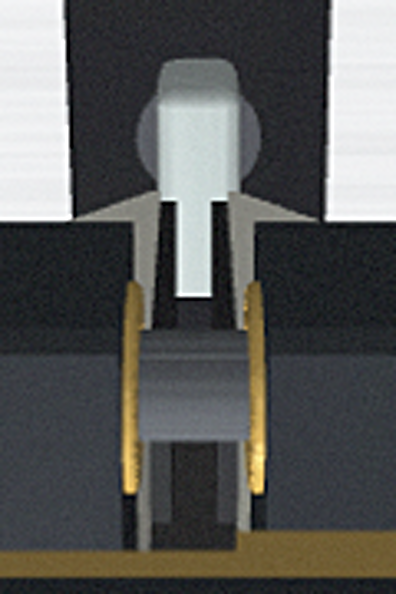

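```bash
python3 - <<'E'
import station; print(station.tip_extent)
from h import *
from scipy.optimize import least_squares
s,M=pose(); print(s["position"],s["clock"])
p=camera_params("wrist"); ps=camera_params("scene")
T=np.array([[268/1,0]]) 
# tips (inner pad edges, near face) wrist px & scene px midpoints
w=np.array([260+194/3.3,180+196/3.3]); sc=np.array([338.2,171.6])
for off in (0,):
    r=least_squares(lambda X:np.r_[proj("wrist",X,p)[0]-w,proj("scene",X,ps)[0]-sc],[583,108,100]); print(r.x,r.fun)
    print("in tool frame",M.T@(r.x-s["position"]))
E
```

```text
8.0
[582.70290587 108.34333704  92.26262233] 4.75
[593.57441069 111.36766244 116.38285209] [-0.150957   -0.07100412 -0.69433182 -0.15602187]
in tool frame [-24.12423473  -1.17959644 -11.21389745]
```

The fingertips triangulate to z≈116 while the reported TCP is at z≈92. So the tips sit about 24 mm behind the reported TCP, not 8 mm ahead, and the first close was in air above the bar. The bar itself is exactly where I predicted it. I'll reopen and go lower, using the observed tip offset and checking with images.

```bash
python3 -m handwheel '40 0 0 0 0 0 0;40 0 0 0 0 0 0;40 0 0 0 0 0 0;40 0 0 -0.5 0 0 0;40 0 0 -0.5 0 0 0;40 0 0 -0.15 0 0 0;40 0 0 0 0 0 0'; python3 - <<'E'
from h import *
report()
im=read_camera("scene")
cv2.imwrite("pics/s5z.png",cv2.resize(im[100:220,270:410],None,fx=5,fy=5,interpolation=cv2.INTER_CUBIC)[:,:,::-1])
E
```

```text
clock: 5.45
position: [581.4, 108.2, 56.0]
orientation: [-0.054, 1.567, -3.029]
ft_force: [0.2, 0.4, -0.0]
finger_gap: 0.436
t 5.45 pos [581.4 108.2  56. ] F [ 0.2  0.4 -0. ] gap 40.1 turn units [ 0.01 -0.05  0.02]
q [ 0.2   0.62 -0.56  1.81  0.43  0.85 -1.98] toolx [-0.003 -0.    -1.   ] tooly [ 0.166 -0.986 -0.   ]
```

View pics/s5z.png

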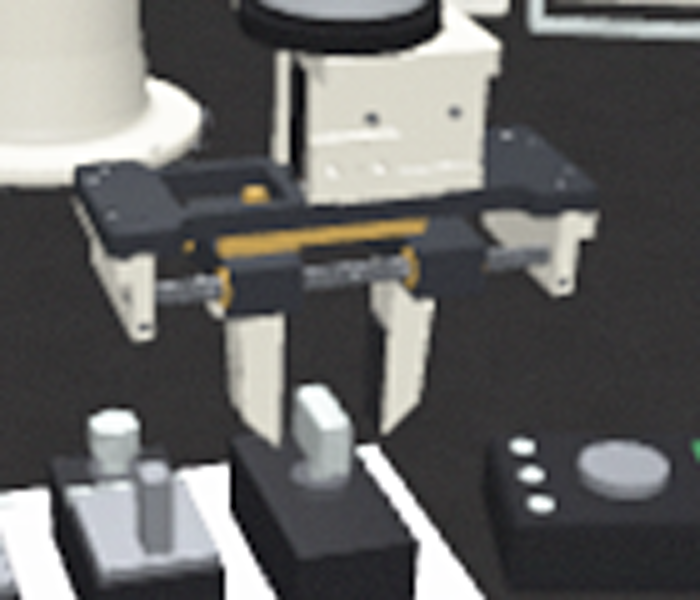

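```bash
python3 - <<'E'
from h import *
for z in (60,70,80,90): print(z,proj("scene",[591,110,z]).round(1), proj("scene",[581,108,z]).round(1))
E
```

```text
60 [[335.6 195.5]] [[333.9 193.2]]
70 [[335.8 191.3]] [[334.1 189. ]]
80 [[335.9 187. ]] [[334.3 184.7]]
90 [[336.1 182.7]] [[334.4 180.4]]
```

```bash
python3 -m handwheel '40 0 0 -0.3 0 0 0;40 0 0 -0.23 0 0 0;40 0 0 0 0 0 0;10 0 0 0 0 0 0;5 0 0 0 0 0 0;5 0 0 0 0 0 0;5 0 0 0 0 0 0;5 0 0 0 0 0 0;5 0 0 0 0 0 0' 45; python3 - <<'E'
from h import *
report()
im=read_camera("scene")
cv2.imwrite("pics/s6z.png",cv2.resize(im[100:220,270:410],None,fx=5,fy=5,interpolation=cv2.INTER_CUBIC)[:,:,::-1])
E
```

```text
clock: 6.4
position: [583.3, 107.7, 42.3]
orientation: [2.008, 1.57, -0.967]
ft_force: [-0.3, -2.7, 1.9]
finger_gap: 0.151
t 6.4 pos [583.3 107.7  42.3] F [-0.3 -2.7  1.9] gap 13.9 turn units [0.01 0.01 0.03]
q [ 0.19  0.64 -0.55  1.81  0.44  0.82 -1.99] toolx [ 0.001 -0.001 -1.   ] tooly [ 0.165 -0.986  0.001]
```

View pics/s6z.png

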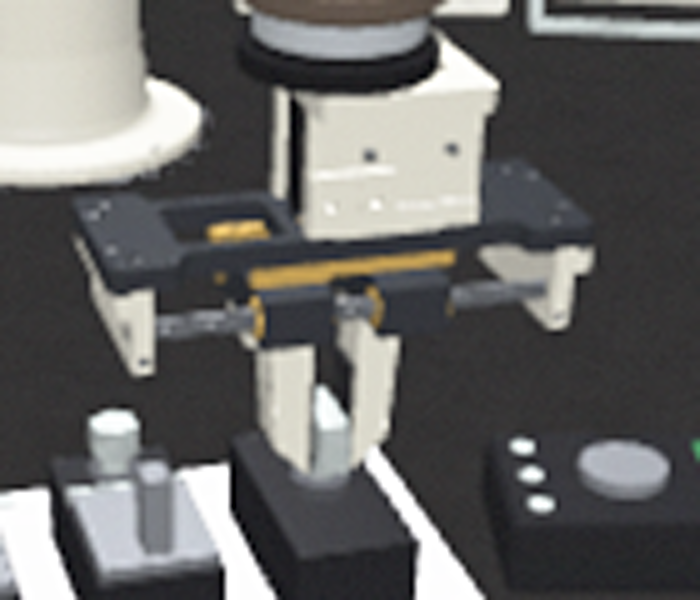

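Now the bar is between the pads: gap 13.9 mm, contact forces present. Pull.

```bash
python3 -m handwheel '5 0 0 0.2 0 0 0;5 0 0 0.2 0 0 0;5 0 0 0.2 0 0 0;5 0 0 0 0 0 0' 50; python3 -c "
from h import *
report()"
```

```text
clock: 6.85
position: [583.3, 107.8, 60.3]
orientation: [2.344, 1.57, -0.632]
ft_force: [4.1, -3.0, -8.9]
finger_gap: 0.152
t 6.85 pos [583.3 107.8  60.3] F [ 4.1 -3.  -8.9] gap 14.0 turn units [0.01 0.01 0.03]
q [ 0.2   0.61 -0.57  1.8   0.42  0.85 -1.98] toolx [ 0.001 -0.    -1.   ] tooly [ 0.165 -0.986  0.001]
```

```bash
python3 -m handwheel '5 0 0 0.15 0 0 0;5 0 0 0.1 0 0 0;5 0 0 0 0 0 0' 55; python3 -m handwheel '5 0 0 0.06 0 0 0;5 0 0 0 0 0 0'
```

```text
clock: 7.15
position: [583.2, 107.8, 67.1]
orientation: [2.226, 1.57, -0.75]
ft_force: [4.7, -3.3, -9.9]
finger_gap: 0.147
clock: 7.35
position: [583.2, 107.8, 67.5]
orientation: [-2.075, 1.57, 1.232]
ft_force: [8.2, -2.4, -18.8]
finger_gap: 0.155
```

```bash
python3 -m handwheel '5 0 0 0 0 0 0;5 0 0 0 0 0 0;5 0 0 0 0 0 0;5 0 0 0 0 0 0;5 0 0 0 0 0 0;5 0 0 0 0 0 0;5 0 0 0 0 0 0;5 0 0 0 0 0 0'; python3 -m handwheel '5 0 0 0 0 0 0;5 0 0 0 0 0 0;5 0 0 0 0 0 0;5 0 0 0 0 0 0;5 0 0 0 0 0 0;5 0 0 0 0 0 0'
```

```text
clock: 8.15
position: [583.2, 107.8, 67.5]
orientation: [-1.794, 1.57, 1.513]
ft_force: [8.8, -1.7, -18.5]
finger_gap: 0.148
clock: 8.75
position: [583.2, 107.8, 67.5]
orientation: [-1.837, 1.57, 1.471]
ft_force: [8.6, -1.7, -18.4]
finger_gap: 0.148
```

```bash
python3 - <<'E'
from h import *
im=read_camera("scene")
cv2.imwrite("pics/s7z.png",cv2.resize(im[100:220,270:410],None,fx=5,fy=5,interpolation=cv2.INTER_CUBIC)[:,:,::-1])
E
```

```text
(no output)
```

View pics/s7z.png

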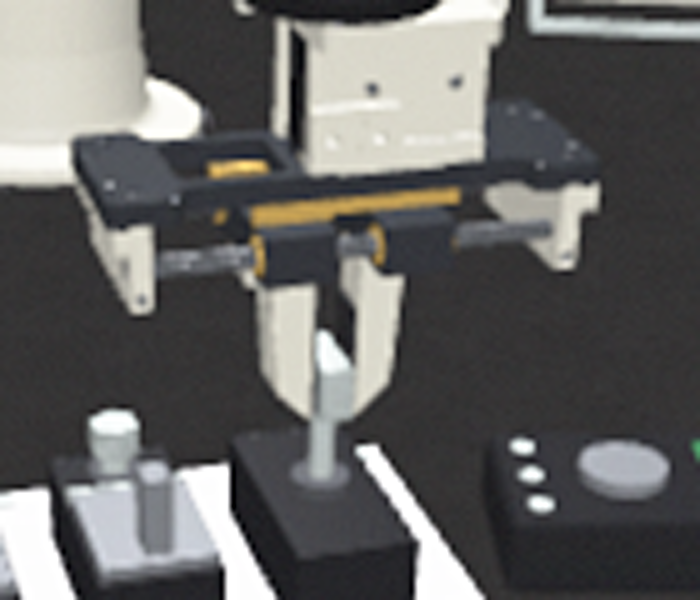

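The bar is up at its stop with the rod exposed, and it was held over 1.4 s. Now I lower it most of the way, release and lift off.

```bash
python3 -m handwheel '5 0 0 -0.3 0 0 0;5 0 0 -0.3 0 0 0;5 0 0 -0.2 0 0 0;40 0 0 0 0 0 0;40 0 0 0 0 0 0;40 0 0 0 0 0 0;40 0 0 0.6 0 0 0;40 0 0 1 0 0 0;40 0 0 0.6 0 0 0' ; python3 - <<'E'
from h import *
report([560.4,23.4,90])
im=read_camera("scene")
cv2.imwrite("pics/s8z.png",cv2.resize(im[100:220,270:410],None,fx=5,fy=5,interpolation=cv2.INTER_CUBIC)[:,:,::-1])
cv2.imwrite("pics/w8.png",read_camera("wrist")[:,:,::-1])
E
```

```text
clock: 9.7
position: [583.5, 109.7, 113.7]
orientation: [-2.806, 1.569, 0.502]
ft_force: [0.9, 0.7, 0.1]
finger_gap: 0.437
t 9.7 pos [583.5 109.7 113.7] F [0.9 0.7 0.1] gap 40.2 turn units [-0.02  0.03  0.01]
q [ 0.23  0.54 -0.6   1.77  0.37  0.94 -1.94] toolx [ 0.002  0.001 -1.   ] tooly [ 0.166 -0.986 -0.001]
shift units [-0.769 -2.878 -0.79 ]
```

View pics/s8z.png

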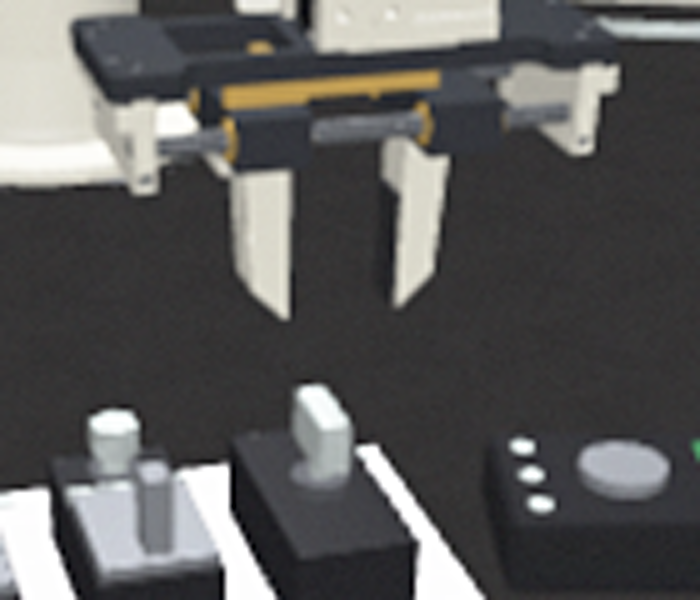

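View pics/w8.png

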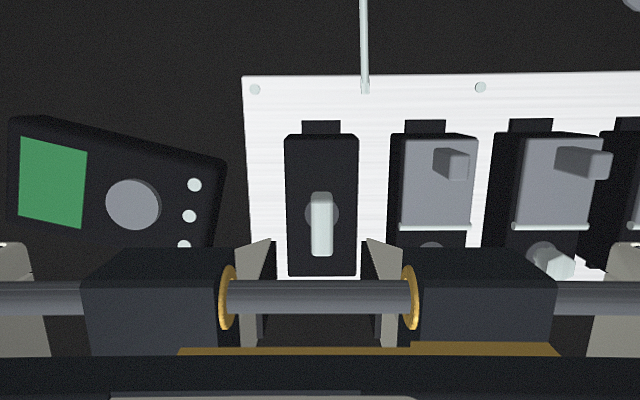

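Bar is back home in both views. Now to tap bolt 1 (the one next to the pull) with closed fingers.

```bash
python3 -m handwheel '0 -0.25 -0.9 -0.4 0 0 0;0 -0.25 -1 -0.4 0 0 0;0 -0.28 -0.96 -0.4 0 0 0;0 0 0 -0.4 0 0 0;0 0 0 0 0 0 0;0 0 0 0 0 0 0' 20; python3 - <<'E'
from h import *
report([560.5,23.3,52])
im=read_camera("scene")
cv2.imwrite("pics/s9z.png",cv2.resize(im[100:230,230:370],None,fx=4.5,fy=4.5,interpolation=cv2.INTER_CUBIC)[:,:,::-1])
E
```

```text
clock: 10.4
position: [559.4, 24.3, 63.2]
orientation: [-1.458, 1.569, 1.851]
ft_force: [-0.6, 0.5, 0.1]
finger_gap: 0.014
t 10.4 pos [559.4  24.3  63.2] F [-0.6  0.5  0.1] gap 1.3 turn units [-0.02 -0.01  0.  ]
q [ 0.36  0.56 -0.57  1.88  0.4   0.81 -1.83] toolx [-0.     0.001 -1.   ] tooly [ 0.167 -0.986 -0.001]
shift units [ 0.037 -0.035 -0.374]
```

View pics/s9z.png

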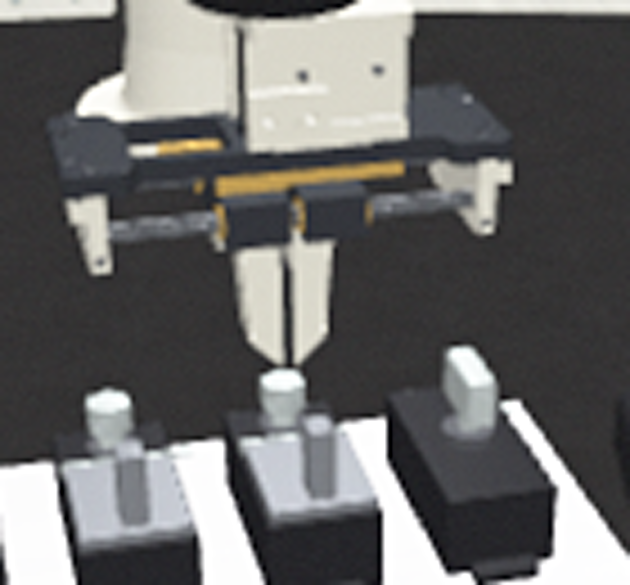

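```bash
python3 -m handwheel '0 0.03 -0.03 -0.15 0 0 0;0 0 0 -0.1 0 0 0;0 0 0 0 0 0 0'; python3 -m handwheel '0 0 0 -0.06 0 0 0;0 0 0 0 0 0 0'; python3 -m handwheel '0 0 0 -0.06 0 0 0;0 0 0 0 0 0 0'
```

```text
clock: 10.75
position: [560.2, 22.3, 55.5]
orientation: [-0.319, 1.57, 2.99]
ft_force: [0.5, -0.0, -0.3]
finger_gap: 0.003
clock: 10.95
position: [560.3, 21.9, 53.9]
orientation: [-0.302, 1.571, 3.006]
ft_force: [1.1, -0.7, 0.7]
finger_gap: 0.003
clock: 11.15
position: [560.6, 21.8, 52.3]
orientation: [3.062, 1.57, 0.087]
ft_force: [-0.6, 0.0, 0.8]
finger_gap: 0.009
```

```bash
for i in 1; do python3 -m handwheel '0 0 0.04 -0.06 0 0 0;0 0 0 0 0 0 0'; python3 -m handwheel '0 0 0 -0.06 0 0 0;0 0 0 0 0 0 0'; done
```

```text
clock: 11.35
position: [560.6, 21.8, 52.0]
orientation: [1.482, 1.568, -1.494]
ft_force: [-5.7, -2.9, 15.1]
finger_gap: 0.006
clock: 11.55
position: [560.7, 21.8, 51.7]
orientation: [1.558, 1.567, -1.418]
ft_force: [-9.6, -4.4, 27.7]
finger_gap: 0.002
```

Bolt 1 stops dead at 52.1 (28 N, 0.4 mm): tight. On to bolt 2.

```bash
python3 -m handwheel '0 0 0 0.6 0 0 0;0 0.15 -0.87 0 0 0 0;0 0.15 -0.88 0 0 0 0;0 0.14 -0.85 0 0 0 0;0 0 0 -0.2 0 0 0;0 0 0 0 0 0 0'; python3 - <<'E'
from h import *
report([574,-55.5,53.5])
im=read_camera("scene")
cv2.imwrite("pics/s10z.png",cv2.resize(im[100:230,200:340],None,fx=4.5,fy=4.5,interpolation=cv2.INTER_CUBIC)[:,:,::-1])
E
```

```text
clock: 12.15
position: [572.8, -55.5, 59.7]
orientation: [-0.405, 1.569, 2.901]
ft_force: [-0.3, 0.2, 0.6]
finger_gap: 0.004
t 12.15 pos [572.8 -55.5  59.7] F [-0.3  0.2  0.6] gap 0.4 turn units [-0.01 -0.02  0.05]
q [ 0.48  0.59 -0.55  1.85  0.41  0.83 -1.69] toolx [-0.002  0.    -1.   ] tooly [ 0.164 -0.986 -0.001]
shift units [ 0.041 -0.001 -0.207]
```

View pics/s10z.png

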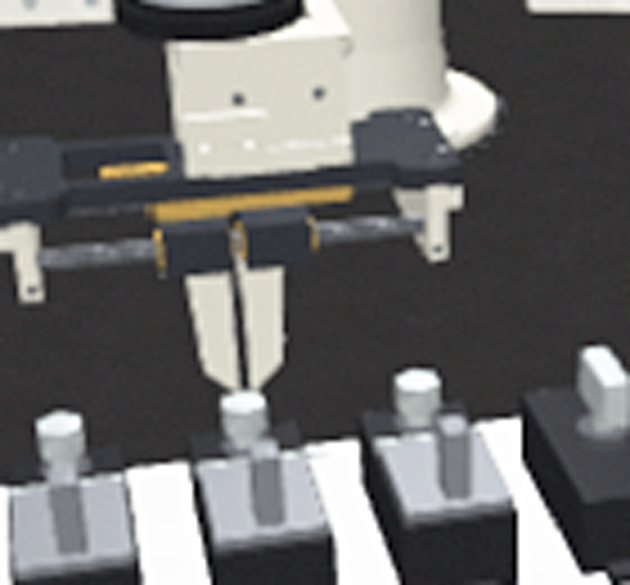

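Tip (≈(242,390) in the crop) is centred just above bolt 2. Lowering.

```bash
python3 -m handwheel '0 0 0 -0.1 0 0 0;0 0 0 -0.08 0 0 0;0 0 0 0 0 0 0'; python3 -m handwheel '0 0 0 -0.06 0 0 0;0 0 0 0 0 0 0'; python3 -m handwheel '0 0 0 -0.05 0 0 0;0 0 0 0 0 0 0';python3 -m handwheel '0 0 0 -0.04 0 0 0;0 0 0 0 0 0 0'
```

```text
clock: 12.5
position: [573.2, -54.0, 54.9]
orientation: [-0.582, 1.57, 2.728]
ft_force: [-0.1, -0.1, -0.5]
finger_gap: 0.007
clock: 12.7
position: [573.5, -54.7, 53.3]
orientation: [-0.416, 1.571, 2.893]
ft_force: [-0.5, 0.4, 0.3]
finger_gap: 0.004
clock: 12.9
position: [573.7, -54.9, 51.9]
orientation: [3.08, 1.571, 0.105]
ft_force: [-0.6, 0.5, -0.2]
finger_gap: 0.008
clock: 13.1
position: [573.7, -55.0, 50.8]
orientation: [3.133, 1.571, 0.158]
ft_force: [0.0, 0.2, 0.0]
finger_gap: 0.003
```

```bash
python3 -m handwheel '0 0 0 -0.05 0 0 0;0 0 0 0 0 0 0'; python3 -m handwheel '0 0 0 -0.05 0 0 0;0 0 0 0 0 0 0'
```

```text
clock: 13.3
position: [573.7, -55.0, 49.2]
orientation: [-3.114, 1.571, 0.194]
ft_force: [1.0, -0.2, 0.7]
finger_gap: 0.006
clock: 13.5
position: [573.7, -55.0, 47.6]
orientation: [-3.036, 1.571, 0.272]
ft_force: [0.8, 0.2, -0.2]
finger_gap: 0.008
```

```bash
python3 - <<'E'
from h import *
im=read_camera("scene")
cv2.imwrite("pics/s11z.png",cv2.resize(im[100:230,200:340],None,fx=4.5,fy=4.5,interpolation=cv2.INTER_CUBIC)[:,:,::-1])
cv2.imwrite("pics/w11.png",read_camera("wrist")[:,:,::-1])
E
```

```text
(no output)
```

View pics/s11z.png

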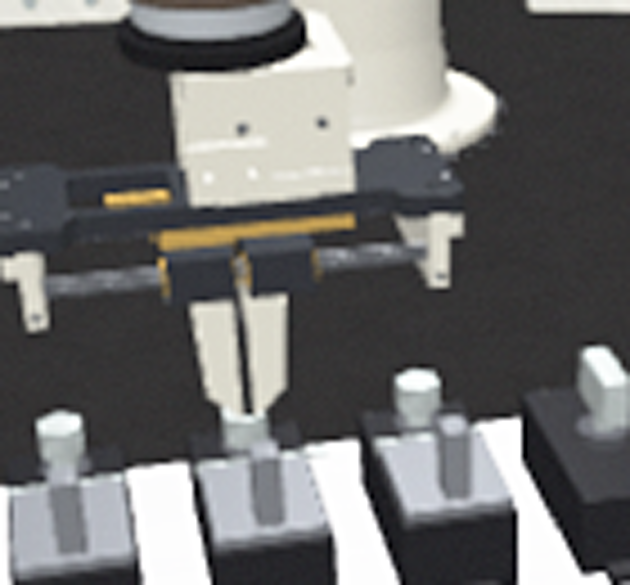

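View pics/w11.png

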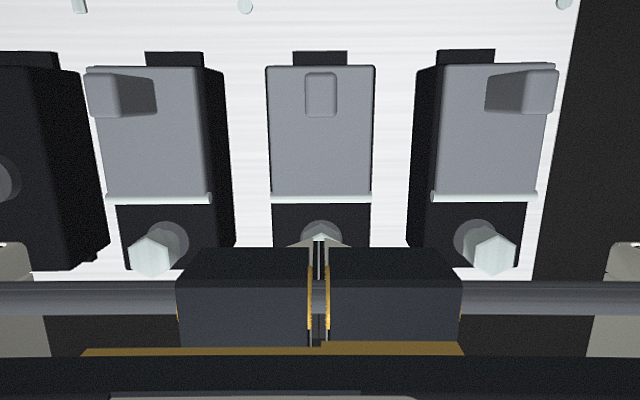

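```bash
python3 -m handwheel '0 0 0 -0.05 0 0 0;0 0 0 0 0 0 0'; python3 -m handwheel '0 0 0 -0.05 0 0 0;0 0 0 0 0 0 0'
```

```text
clock: 13.8
position: [573.7, -55.0, 46.4]
orientation: [1.663, 1.571, -1.312]
ft_force: [-0.2, -0.4, 2.6]
finger_gap: 0.004
clock: 14.0
position: [573.7, -55.1, 46.0]
orientation: [1.487, 1.57, -1.488]
ft_force: [-4.2, -0.2, 13.0]
finger_gap: 0.003
```

Bolt 2 slid to z≈46.2, about 6 mm below where bolt 1 stopped, then took 13 N, so it looks like the loose one. I'll lift off and check it visually.

```bash
python3 -m handwheel '0 0 0 0.5 0 0 0;0 0 0 1 0 0 0;36 0.6 0.1 0.3 0 0 0;36 0.8 0.15 0 0 0 0;36 0.8 0.13 0 0 0 0;36 0.16 0 0 0 0 0;36 0 0 0 0 0 0'; python3 - <<'E'
from h import *
report([644.5,-43.5,42])
im=read_camera("scene")
cv2.imwrite("pics/s12z.png",cv2.resize(im[120:250,180:380],None,fx=4,fy=4,interpolation=cv2.INTER_CUBIC)[:,:,::-1])
p=camera_params("wrist"); im=read_camera("wrist")[:,:,::-1].copy()
q=proj("wrist",[[644.7,-43.5,90],[631.4,35.4,90],[658,-122.4,90],[560.4,23.4,74],[573.7,-55.5,74],[587,-134.4,74]],p)
for u,v in q: cv2.drawMarker(im,(int(u),int(v)),(0,0,255),cv2.MARKER_CROSS,8,1)
cv2.imwrite("pics/w12.png",im); print(q.round(1).tolist())
E
```

```text
clock: 14.7
position: [644.5, -43.4, 98.6]
orientation: [-1.072, 1.57, 2.236]
ft_force: [0.5, 0.1, 0.2]
finger_gap: 0.37
t 14.7 pos [644.5 -43.4  98.6] F [0.5 0.1 0.2] gap 34.0 turn units [-0.01 -0.    0.02]
q [ 0.42  0.64 -0.56  1.64  0.39  0.97 -1.68] toolx [-0.  0. -1.] tooly [ 0.166 -0.986 -0.   ]
shift units [ 1.000e-03 -4.000e-03 -1.886e+00]
[[320.8, 234.3], [176.8, 234.5], [465.1, 234.4], [197.8, 329.4], [320.6, 329.0], [443.7, 329.4]]
```

View pics/s12z.png

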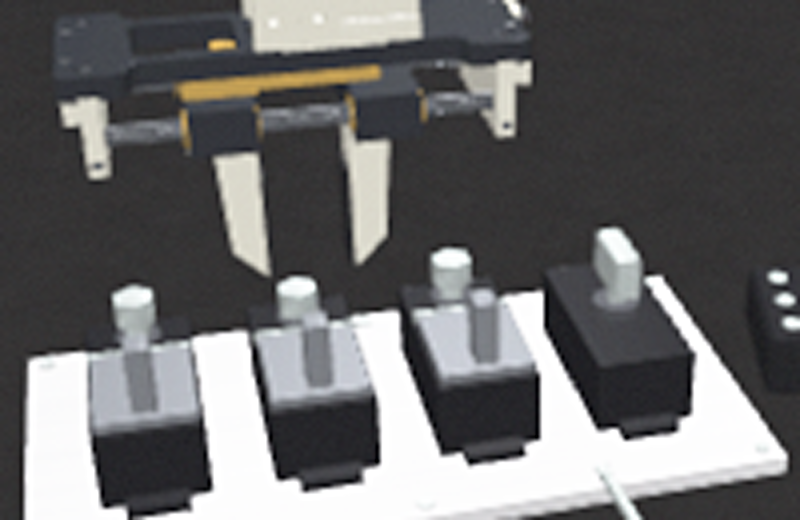

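View pics/w12.png

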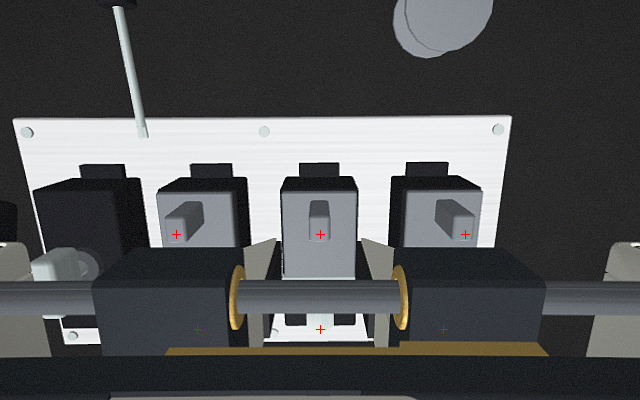

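The middle bolt's top is now visibly lower, at crop row ≈282 against ≈276 expected between its neighbours, so bolt 2 is the loose one. The fin projection matches too, with the fin top at (320,234). Lowering onto its fin.

```bash
python3 -m handwheel '36 0 0 -0.6 0 0 0;36 0 0 -0.6 0 0 0;36 0 0 -0.4 0 0 0;36 0 0 -0.25 0 0 0;36 0 0 0 0 0 0'; python3 -m handwheel '20 0 0 0 0 0 0;5 0 0 0 0 0 0;5 0 0 0 0 0 0;5 0 0 0 0 0 0;5 0 0 0 0 0 0' 30; python3 - <<'E'
from h import *
report([644.5,-43.5,42])
im=read_camera("scene")
cv2.imwrite("pics/s13z.png",cv2.resize(im[120:250,180:380],None,fx=4,fy=4,interpolation=cv2.INTER_CUBIC)[:,:,::-1])
E
```

```text
clock: 15.3
position: [642.9, -43.6, 41.1]
orientation: [-0.276, 1.567, 3.032]
ft_force: [1.0, 0.3, 0.0]
finger_gap: 0.391
clock: 15.8
position: [645.1, -43.9, 43.9]
orientation: [2.692, 1.569, -0.283]
ft_force: [0.9, -1.0, 1.3]
finger_gap: 0.126
t 15.8 pos [645.1 -43.9  43.9] F [ 0.9 -1.   1.3] gap 11.6 turn units [0.01 0.02 0.02]
q [ 0.4   0.71 -0.53  1.67  0.44  0.88 -1.71] toolx [ 0.001 -0.    -1.   ] tooly [ 0.166 -0.986  0.001]
shift units [-0.019  0.013 -0.063]
```

View pics/s13z.png

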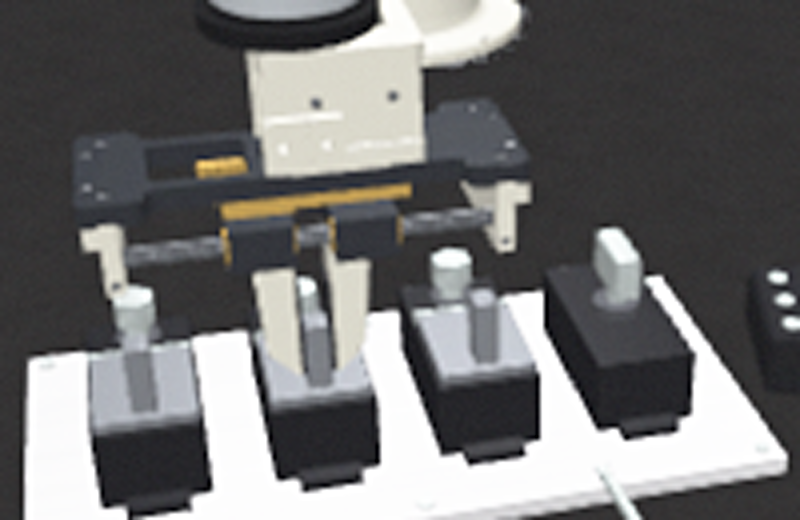

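```bash
python3 - <<'E'
from h import *
b=np.array([np.cos(YAW),np.sin(YAW)]); d=34
def tcp(th,ph):
    gx=48*np.cos(th)-23.5*np.sin(th); gz=48*np.sin(th)+23.5*np.cos(th)
    return np.array([gx+d*np.sin(ph), gz-d*np.cos(ph)])
for ratio in (0.5,):
    prev=tcp(0,0)
    for k in range(1,12):
        th=np.radians(6*k); t=tcp(th,th*ratio); dd=(t-prev)/30; prev=t
        print(6*k, np.r_[b*dd[0],dd[1]].round(3), "turn",(6*ratio/4*np.array([np.sin(YAW),-np.cos(YAW)])).round(3),"cum",((t-tcp(0,0))).round(1))
E
```

```text
6 [-0.031 -0.005  0.165] turn [ 0.125 -0.739] cum [-0.9  4.9]
12 [-0.047 -0.008  0.157] turn [ 0.125 -0.739] cum [-2.4  9.7]
18 [-0.063 -0.011  0.148] turn [ 0.125 -0.739] cum [-4.3 14.1]
24 [-0.077 -0.013  0.138] turn [ 0.125 -0.739] cum [-6.6 18.2]
30 [-0.09  -0.015  0.126] turn [ 0.125 -0.739] cum [-9.4 22. ]
36 [-0.102 -0.017  0.113] turn [ 0.125 -0.739] cum [-12.5  25.4]
42 [-0.112 -0.019  0.098] turn [ 0.125 -0.739] cum [-15.9  28.3]
48 [-0.12  -0.02   0.083] turn [ 0.125 -0.739] cum [-19.5  30.8]
54 [-0.126 -0.021  0.067] turn [ 0.125 -0.739] cum [-23.4  32.9]
60 [-0.131 -0.022  0.051] turn [ 0.125 -0.739] cum [-27.4  34.4]
66 [-0.134 -0.023  0.034] turn [ 0.125 -0.739] cum [-31.4  35.4]
```

```bash
python3 -m handwheel '5 -0.03 -0.005 0.165 0.125 -0.74 0;5 0 0 0 0 0 0;5 -0.05 -0.01 0.16 0.125 -0.74 0;5 0 0 0 0 0 0;5 -0.06 -0.01 0.15 0.125 -0.74 0;5 0 0 0 0 0 0' 35; python3 - <<'E'
from h import *
report()
im=read_camera("scene")
cv2.imwrite("pics/s14z.png",cv2.resize(im[120:250,180:380],None,fx=4,fy=4,interpolation=cv2.INTER_CUBIC)[:,:,::-1])
E
```

```text
clock: 16.45
position: [640.0, -44.8, 57.5]
orientation: [3.141, 1.414, 0.165]
ft_force: [3.6, -0.6, -7.3]
finger_gap: 0.129
t 16.45 pos [640.  -44.8  57.5] F [ 3.6 -0.6 -7.3] gap 11.9 turn units [-0.37  2.21  0.03]
q [ 0.47  0.61 -0.55  1.83  0.45  0.67 -1.72] toolx [ 0.154  0.026 -0.988] tooly [ 0.165 -0.986  0.   ]
```

View pics/s14z.png

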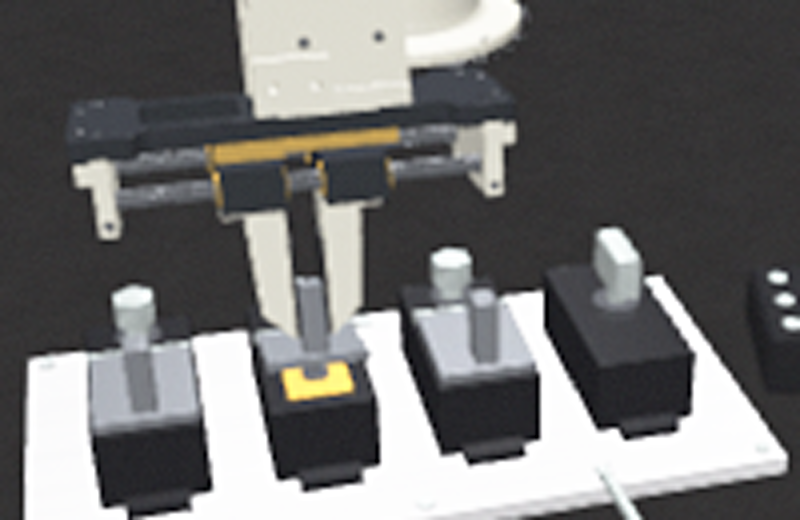

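The cap is lifting at about 18°, with the yellow contact showing. Joint 6 is dropping, so I'll tilt less for the rest.

```bash
python3 - <<'E'
from h import *
b=np.array([np.cos(YAW),np.sin(YAW)]); d=34
def tcp(th,ph):
    gx=48*np.cos(th)-23.5*np.sin(th); gz=48*np.sin(th)+23.5*np.cos(th)
    return np.array([gx+d*np.sin(ph), gz-d*np.cos(ph)])
prev=tcp(np.radians(18),np.radians(9))
for k in range(1,9):
    th=np.radians(18+6*k); ph=np.radians(9+1.6*k); t=tcp(th,ph); dd=(t-prev)/30; prev=t
    print(18+6*k, np.r_[b*dd[0],dd[1]].round(3), "turn",(.4*np.array([np.sin(YAW),-np.cos(YAW)])).round(3),"cum",((t-tcp(0,0))).round(1))
E
```

```text
24 [-0.104 -0.018  0.132] turn [ 0.067 -0.394] cum [-7.5 18.1]
30 [-0.116 -0.02   0.118] turn [ 0.067 -0.394] cum [-11.   21.6]
36 [-0.127 -0.022  0.103] turn [ 0.067 -0.394] cum [-14.9  24.7]
42 [-0.137 -0.023  0.087] turn [ 0.067 -0.394] cum [-19.   27.3]
48 [-0.144 -0.024  0.069] turn [ 0.067 -0.394] cum [-23.4  29.4]
54 [-0.149 -0.025  0.051] turn [ 0.067 -0.394] cum [-28.   30.9]
60 [-0.153 -0.026  0.033] turn [ 0.067 -0.394] cum [-32.6  31.9]
66 [-0.155 -0.026  0.014] turn [ 0.067 -0.394] cum [-37.3  32.3]
```

```bash
python3 -m handwheel '5 -0.1 -0.018 0.13 0.07 -0.39 0;5 0 0 0 0 0 0;5 -0.116 -0.02 0.118 0.07 -0.39 0;5 0 0 0 0 0 0;5 -0.127 -0.022 0.103 0.07 -0.39 0;5 0 0 0 0 0 0'; python3 -m handwheel '5 -0.137 -0.023 0.087 0.07 -0.39 0;5 0 0 0 0 0 0;5 -0.144 -0.024 0.07 0.07 -0.39 0;5 0 0 0 0 0 0';  python3 - <<'E'
from h import *
report()
im=read_camera("scene")
cv2.imwrite("pics/s15z.png",cv2.resize(im[120:250,180:380],None,fx=4,fy=4,interpolation=cv2.INTER_CUBIC)[:,:,::-1])
E
```

```text
clock: 17.1
position: [629.5, -46.6, 67.7]
orientation: [-3.138, 1.333, 0.17]
ft_force: [4.9, -1.2, -8.2]
finger_gap: 0.128
clock: 17.5
position: [621.3, -48.0, 72.4]
orientation: [-3.136, 1.277, 0.171]
ft_force: [5.5, -2.8, -10.6]
finger_gap: 0.125
t 17.5 pos [621.3 -48.   72.4] F [  5.5  -2.8 -10.6] gap 11.5 turn units [-0.72  4.15  0.03]
q [ 0.54  0.5  -0.57  2.    0.45  0.46 -1.72] toolx [ 0.285  0.049 -0.957] tooly [ 0.165 -0.986 -0.002]
```

View pics/s15z.png

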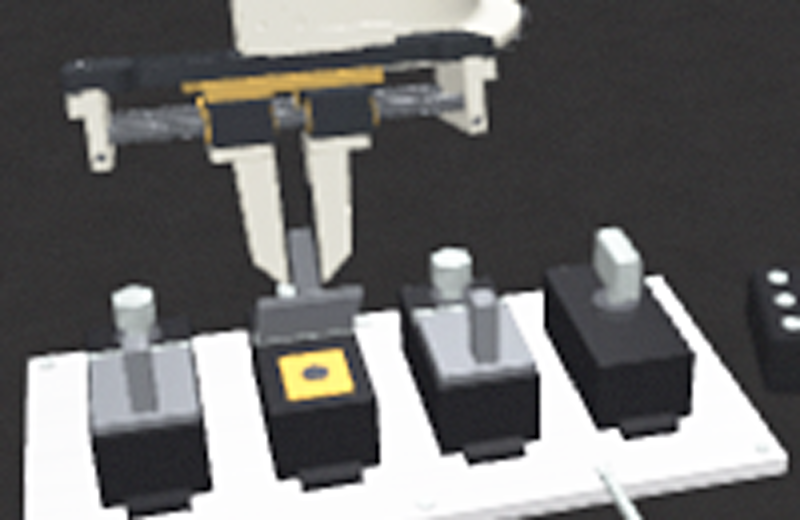

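```bash
python3 -m handwheel '5 -0.149 -0.025 0.051 0.07 -0.39 0;5 0 0 0 0 0 0;5 -0.153 -0.026 0.033 0.07 -0.39 0;5 0 0 0 0 0 0;5 -0.155 -0.026 0.014 0.07 -0.39 0;5 0 0 0 0 0 0;5 0 0 0 0 0 0;5 0 0 0 0 0 0';  python3 - <<'E'
from h import *
report()
im=read_camera("scene")
cv2.imwrite("pics/s16z.png",cv2.resize(im[120:250,180:380],None,fx=4,fy=4,interpolation=cv2.INTER_CUBIC)[:,:,::-1])
cv2.imwrite("pics/w16.png",read_camera("wrist")[:,:,::-1])
E
```

```text
clock: 18.35
position: [608.8, -50.1, 75.9]
orientation: [-3.135, 1.194, 0.172]
ft_force: [5.8, -2.2, -6.9]
finger_gap: 0.126
t 18.35 pos [608.8 -50.1  75.9] F [ 5.8 -2.2 -6.9] gap 11.6 turn units [-0.93  5.32  0.03]
q [ 0.58  0.46 -0.57  2.1   0.47  0.31 -1.72] toolx [ 0.363  0.063 -0.93 ] tooly [ 0.165 -0.986 -0.002]
```

View pics/s16z.png

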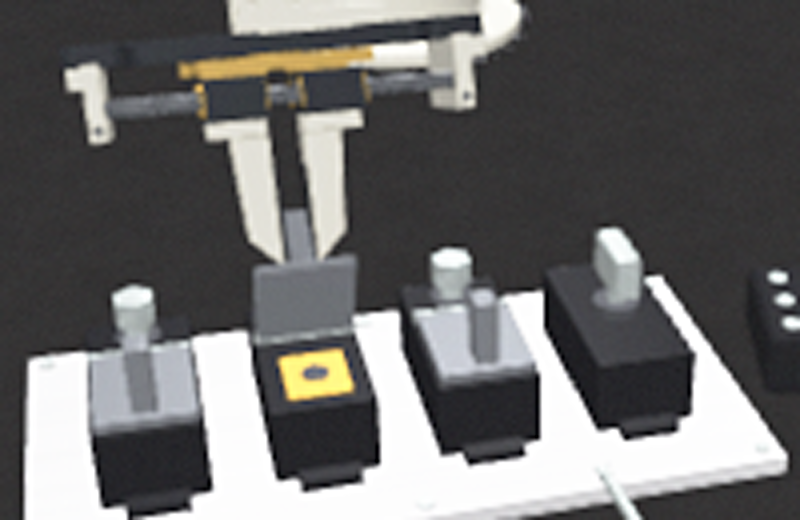

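View pics/w16.png

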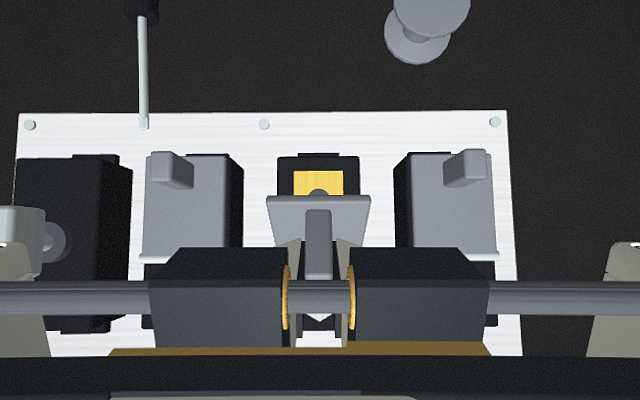

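```bash
python3 - <<'E'
from h import *
c,s=np.cos(YAW),np.sin(YAW); f=lambda lx,ly,z:[580.6+c*lx-s*ly,108+s*lx+c*ly,z]
P=[]
for a in (45,55,60,65,70,75):
    t=np.radians(a); P=[f(-10+L*np.cos(t),-160,54.5+L*np.sin(t)) for L in (0,60)]
    print(a,proj("scene",P).round(1).tolist())
report()
E
```

```text
45 [[256.2, 202.9], [257.6, 194.8]]
55 [[256.2, 202.9], [256.8, 189.6]]
60 [[256.2, 202.9], [256.3, 187.2]]
65 [[256.2, 202.9], [255.9, 184.9]]
70 [[256.2, 202.9], [255.5, 182.7]]
75 [[256.2, 202.9], [255.1, 180.8]]
t 18.45 pos [608.9 -50.1  75.9] F [ 6. -2. -9.] gap 12.1 turn units [-0.93  5.32  0.03]
q [ 0.58  0.46 -0.57  2.1   0.47  0.31 -1.72] toolx [ 0.363  0.063 -0.93 ] tooly [ 0.165 -0.986 -0.002]
```

The cap measures about 63° open, is held steadily, and the other caps are shut. Handing in.

```bash
python3 -m handwheel '5 0 0 0 0 0 0;5 0 0 0 0 0 0;5 0 0 0 0 0 0'; python3 -c "
from station import *
print(job_done())"
```

```text
clock: 18.75
position: [608.8, -50.1, 75.9]
orientation: [-3.135, 1.194, 0.172]
ft_force: [6.0, -2.7, -7.9]
finger_gap: 0.128
the job is handed in; nothing more can be done
None
```

I discharged the supply, found the loose bolt and handed the job in at 18.75 s, still holding that bolt's cap open. No verdict is reported.

- **Discharge bar:** I pulled it up 25 mm to its stop, where the force rose from 10 N to about 19 N. I held it there about 1.4 s, lowered it and let go; the pictures showed it back home.
- **Tapping:** The bolt next to the pull block is tight (28 N, about 0.4 mm give). The next bolt, third place in the row counting the pull block, slid about 6 mm and then stopped at 13 N. It also looked lower in the picture, so it is the loose one. I left the third bolt untapped.
- **Cap:** The loose bolt's cap is at about 63° by the camera, held at a steady 11.8 mm finger gap. The other two caps looked shut. I did not touch the reel, screwdriver or meter.

**What disagreed:**
- **Fingertip position:** The tips stand about 22 mm behind the reported tool point, not 8 mm ahead as stated. My first grip therefore closed in the air above the bar, touching nothing. I measured the offset from the pictures, and the first bolt tap later agreed with it.
- **Which letter:** I can't tell from the pictures which of post_a, post_b or post_c the loose bolt's post is.

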